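Set the tea things right around the stacking trays

ROBOT

A 7-joint arm with a two-finger parallel gripper is mounted at the origin on the work surface. World frame = base frame: x ahead of the robot, y to its left, z up, the work surface at z = 0. Lengths are in m, angles in rad, forces in N, time in s.
With the tool pointing down it reaches from about 0.425 to 0.925 m from the base axis. Payload 6.8 kg.
Tool frame: the origin (TCP) lies at the very end of the fingers, on their centre line; the grasp point (between the pads) lies 19 mm behind it; z points along the fingers, y is the line along which they close (so a half turn about z gives the same grasp; the last joint's range is limited). The gripper opens to 85 mm and grips with 20 to 120 N. Pads are 22 mm wide; open, the fingers measure 114 mm over their backs; the gripper's body (76 mm by 85 mm) begins 54 mm behind the grasp point. The pads swing forward as they close: fully open they stand 13 mm farther back than shut.
Start: joints at [-1.246, 0.477, 0.022, 1.555, -0.011, 1.109, -0.083], TCP at [0.283, 0.613, 0.231] pointing down, gripper open.
Joint ranges: [-2.96, 2.96], [-0.34, 2.1], [-1.41, 1.46], [0.24, 2.44], [-1.37, 4.51], [0.17, 1.92], [-2.96, 2.96]. Speed limits (rad/s): [2.39, 2.39, 3.14, 3.14, 3.14, 3.14, 3.14].

INTERFACE

Orientations are given as a unit quaternion [w, x, y, z].
In Python, from station import get_obs, read_camera, hand_in gives the robot as it stands.
- The arm moves only by the tool arm_command, never from a script. Its argument "commands" is one flat list of numbers, 7 for each row, row after row: the shift along the tool's x, y, z in m, then the turn, a rotation vector about the tool's x, y, z in degrees, then the opening, from 0 (shut) to 1 (fully open). In form: [tx, ty, tz, rx, ry, rz, fingers, tx, ty, tz, rx, ry, rz, fingers, ...]. A call has 1 to 8 rows; each row is the pose to reach, as a shift and turn from the pose commanded when the call began, along the tool's axes at that moment; what a row does not reach only later rows make up. A row lasts 1/10 s, in which the tool goes at most 50 mm and 8.59 degrees, less where a joint would pass 70% of its speed; a pose out of reach is approached as far as the arm can. A call with a gripper value outside its range is refused whole. The fingers move at their own pace and stop on an object; "force" is the grip in N (left out, the last holds). Time passes only in rows, so rows that repeat a pose let the fingers close. It gives the time, the measured TCP pose, the force, the opening and the grip force at its end, in the units of the state.
- get_obs(): the state, without advancing time (a new reading comes with each control period).
- read_camera(name): name is "scene" or "side" or "wrist"; returns a dict with "img" (420x560x3 uint8, red, green, blue), "camera_matrix" (3x3 intrinsics, pixels), "pose" (4x4, takes a point from camera to world coordinates). Camera axes: x right, y down, z forward; pixel columns grow to the right and rows downward; lengths in m; the calibration is good to about 2 mm. A picture is of the moment at which its call begins. There is no depth.
- hand_in(): hands the job in; it is judged then, once.
The state is a dict: "t": time; "q": joint angles; "joint_vel": joint speeds; "joint_torque": joint torques, N m; "eef_pos": TCP position; "tool_rot": TCP orientation; "contact_force": force on the tool from outside, world axes, zero at the start; "torque": the same for the moment, N m; "gripper_width": opening from 0.0 (shut) to 1.0 (fully open); "grasp_force": force on a finger pad.
Only numpy, scipy, OpenCV 4.12 (cv2) and the standard library are available. Lean on these libraries where they do the work, as an engineer would, in place of code of your own. Each camera call takes 0.05 s, during which the arm holds its last target. There are 200 camera calls.

TASK

The tea things are each in another's place. Stack the empty spare tray on the tray that now holds the milk jug, so that its feet drop inside the rim and it sits down level; then, in whatever order works, the sugar tin should stand flat in that upper tray, the cup in the middle of the saucer and the milk jug in the middle of the cork coaster. The empty chopping board is free for parking something on the way; set everything down gently and upright, and leave the salt shaker and the pepper mill where they are.

Things in the scene. Friction and masses are not known exactly. Their poses are not given: they have to be found in the camera images.
- spare_tray: Loose empty plywood tray, 140 (x) by 66 (y) mm, rim 42 mm above origin, walls 4 mm; floor top 13 mm above origin (inside 132 x 58). Four tapered corner feet 9 mm tall fit inside the other tray's rim corners, 2 mm spare. Origin: centre, at foot tips, z up. 0.15-0.31 kg. Grip from above across y at mid-length. Stacked (either way round) its origin is 33 mm above the other tray's.
- base_tray: Tray of the same look, size, origin and axes as the spare tray, but fixed to the counter; it is the one with the milk jug standing in it at the start. Its rim, 42 mm above the origin, carries the spare tray.
- tin: Sugar tin: upright rectangular steel tin, lid shut, 71 (x) by 41 (y) by 80 (z) mm, small latch on its -x end reaching 4 mm out, hinge roll on its +x end. Loose, 0.18-0.35 kg. Origin: centre of the underside, z up. Stands on the saucer at the start. Grip across y.
- cup: Blue ceramic cup, open top, 62 mm across at the rim, 60 mm at 12 mm height, 50 mm at the foot, 70 mm tall; loop handle on its +y side reaching 56 mm from the axis, between heights 18 and 61 mm. Loose, 0.14-0.28 kg. Origin: centre of the underside, z up. Stands on the cork coaster at the start. Grip across x, clear of the handle.
- jug: Milk jug: slim open stainless cylinder 48 mm across, 90 mm tall; handle on its +y side reaching 46 mm from the axis between heights 42 and 84 mm, small lip on its -y side. Loose, 0.11-0.22 kg. Origin: centre of the underside, z up. At the start it stands in the base tray, its lower 29 mm behind the walls. Grip across x, clear of the handle.
- saucer: White ceramic saucer, fixed, 136 mm across; flat middle 88 mm across whose top is 6 mm above the origin, edge sloping up to 14 mm. Origin: centre of the underside.
- coaster: Round flat cork coaster, fixed, 100 mm across, 8 mm thick. Origin: centre of the underside.
- board: Small wooden chopping board, fixed, 130 (x) by 150 (y) mm, 12 mm thick, empty: the free spot. Origin: centre of the underside.
- shaker: Glass salt shaker with steel top, 37 mm across, 70 mm tall; to be left alone. Origin: centre of the underside.
- mill: Dark wooden pepper mill, 52 mm across, 132 mm tall; to be left alone. Origin: centre of the underside.
Mind the look-alikes: they are no part of the job. There is more than one size of the coaster; the one meant has the size given above.

How it is judged:
On the way, in this order (a step that is already met when the one before it is completed fails the run):
1. the spare tray is stacked on the base tray, its feet inside the rim, level (horizontal distance between spare_tray and base_tray below 0.004 m and z of spare_tray in the frame of base_tray between 0.03 and 0.0355 m and angle between the x axis of spare_tray and the x axis of base_tray, either way round below 0.05 rad and angle between spare_tray's own z axis and vertical below 0.04 rad), for 0.2 s.
2. the sugar tin stands flat in the upper tray (z of tin in the frame of spare_tray between 0.01 and 0.016 m and x of tin in the frame of spare_tray between -0.034 and 0.034 m and y of tin in the frame of spare_tray between -0.014 and 0.014 m and angle between tin's own z axis and vertical below 0.06 rad and horizontal distance between spare_tray and base_tray below 0.004 m), for 0.2 s.
At the end, for the whole second after the job is handed in: Spare tray interlocked on the base tray (within 4 mm and 0.05 rad, 30 to 35.5 mm above it, level); sugar tin upright on the upper tray's floor; cup on the saucer and jug on the coaster, each upright and within 15 mm of the centre; all at rest (all of step 2 and horizontal distance between cup and saucer below 0.015 m and z of cup in the frame of saucer between 0.003 and 0.009 m and angle between each of cup, jug's own z axis and vertical below 0.06 rad and horizontal distance between jug and coaster below 0.015 m and z of jug in the frame of coaster between 0.005 and 0.011 m and z of spare_tray in the frame of base_tray between 0.03 and 0.0355 m and angle between the x axis of spare_tray and the x axis of base_tray, either way round below 0.05 rad and angle between spare_tray's own z axis and vertical below 0.04 rad and linear speed of each of cup, jug, tin, spare_tray below 0.02 m/s and angular speed of each of cup, jug, tin, spare_tray below 0.2 rad/s); the robot touches nothing.
It fails at once if the cup, milk jug, sugar tin or spare tray is tipped over (more than 0.6 rad from upright) (angle between any of cup, jug, tin, spare_tray's own z axis and vertical above 0.6 rad).
It fails at once if one of them is dropped (faster than 0.6 m/s with no finger on it, a fall of about 18 mm) ((linear speed of cup above 0.6 m/s and contact force between cup and the fingers below 0.05 N) or (linear speed of jug above 0.6 m/s and contact force between jug and the fingers below 0.05 N) or (linear speed of tin above 0.6 m/s and contact force between tin and the fingers below 0.05 N) or (linear speed of spare_tray above 0.6 m/s and contact force between spare_tray and the fingers below 0.05 N)).
It fails at once if the salt shaker is moved more than 20 mm or tipped (distance of shaker from where it was at the start of the episode above 0.02 m or angle between shaker's own z axis and vertical above 0.4 rad).
It fails at once if the pepper mill is moved more than 20 mm or tipped (distance of mill from where it was at the start of the episode above 0.02 m or angle between mill's own z axis and vertical above 0.4 rad).
It also fails if it takes over 125 s, if anything falls off the work surface, if the arm or the gripper's body presses on something with over 40 N, if the wrist force passes 120 N, or if a joint passes its speed limit or range.

## Working session

There is one attempt and no reset: what is moved stays moved. The work goes in short steps, Python scripts to look and compute and a tool call to move; the robot and the scene stay as the last step left them, time stands still between calls to the robot, and variables do not carry over. Pictures are saved under pics/ and viewed, at most 14 in all, crops included, and the job is handed in when it is done.

Besides the shell and the picture viewer there is one more tool, called after "Request:" as name(argument=value, ...) on one line, values as JSON. arm_command: Moves the arm, as the interface text tells. Its arguments: {"type":"object","properties":{"commands":{"type":"array","items":{"type":"number"}},"force":{"type":"number"}},"required":["commands"]}

```bash
mkdir -p pics; ls; cat > h.py <<'E'
import numpy as np, cv2
from station import get_obs, read_camera, hand_in
def snap(name,f):
    c=read_camera(name); cv2.imwrite('pics/'+f+'.png',c['img'][:,:,::-1]); np.savez('pics/'+f,**c); return c
def load(f): return dict(np.load('pics/'+f+'.npz'))
def ray(c,uv,z):
    K=c['camera_matrix'];T=c['pose'];d=T[:3,:3]@np.linalg.solve(K,[uv[0],uv[1],1.]);o=T[:3,3]
    return o+d*(z-o[2])/d[2]
def proj(c,p):
    T=c['pose'];q=c['camera_matrix']@(T[:3,:3].T@(np.atleast_2d(p)-T[:3,3]).T);return (q[:2]/q[2]).T
E
python3 - <<'E'
from h import *
o=get_obs();print(o['t'],o['q'],o['eef_pos'],o['tool_rot'],o['gripper_width'])
for n in ['scene','side','wrist']:
    c=snap(n,n+'0');print(n,c['pose'].round(3),c['camera_matrix'].round(1).tolist())
a=np.vstack([load('scene0')['img']])
cv2.imwrite('pics/s2.png',cv2.resize(a,(800,600),interpolation=cv2.INTER_CUBIC)[:,:,::-1])
E
```

```text
pics
0.0 [-1.24610734  0.47777829  0.02236817  1.55649438 -0.011497    1.10929869
 -0.08311065] [0.28287297 0.61219295 0.23032278] [-1.23113549e-04  2.14716065e-01  9.76676075e-01 -9.16838501e-04] 1.0028923618932926
scene [[ 0.075  0.584 -0.808  1.479]
 [ 0.997 -0.027  0.073 -0.129]
 [ 0.021 -0.811 -0.585  0.758]
 [ 0.     0.     0.     1.   ]] [[520.8, 0.0, 275.5], [0.0, 520.8, 204.9], [0.0, 0.0, 1.0]]
side [[ 0.993 -0.08   0.083  0.393]
 [-0.116 -0.673  0.731 -0.884]
 [-0.002 -0.735 -0.678  0.835]
 [ 0.     0.     0.     1.   ]] [[418.0, 0.0, 279.9], [0.0, 418.0, 209.6], [0.0, 0.0, 1.0]]
wrist [[ 0.42   0.876  0.236  0.224]
 [ 0.908 -0.405 -0.111  0.64 ]
 [-0.001  0.26  -0.965  0.373]
 [ 0.     0.     0.     1.   ]] [[289.8, 0.0, 277.4], [0.0, 289.8, 210.0], [0.0, 0.0, 1.0]]
```

View pics/s2.png

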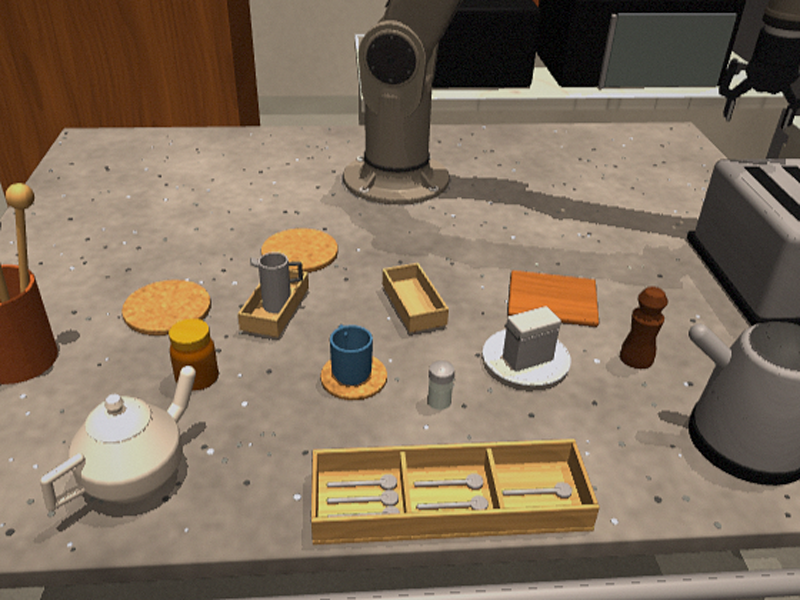

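View pics/side0.png

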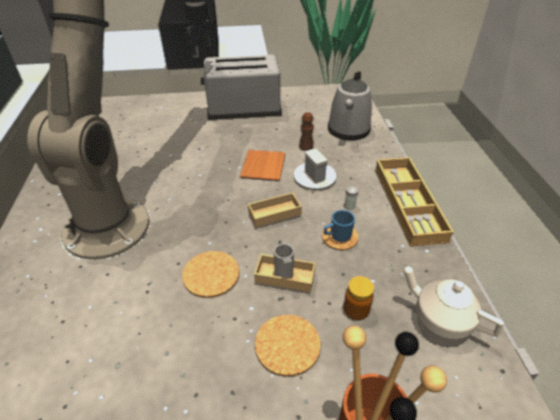

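The scene shows the spare tray at (415,297), the base tray with the jug at (274,300), the cup on the small coaster at (354,377), the tin on the saucer at (527,355), the board at (553,297), the shaker at (440,385) and the mill at (642,330). The corks at (300,250) and (167,305) are the larger look-alikes. The one under the cup should be the 100 mm one, which I'll check by measuring all three.

```bash
python3 - <<'E'
from h import *
c=load('scene0');s=560/800
P={'spareTL':(383,268,.042),'spareTR':(424,262,.042),'spareBR':(447,308,.042),'spareBL':(405,318,.042),
'baseBL':(240,318,.042),'baseBR':(276,322,.042),'baseTR':(308,278,.042),
'cup rim':(351,340,.07),'coasterL':(321,377,.008),'coasterR':(387,377,.008),'sauL':(483,355,.014),'sauR':(571,355,.014),
'tin TL':(505,320,.08),'tinTR':(548,309,.08),'tinBR':(559,320,.08),'tinBL':(517,333,.08),
'shaker':(440,400,0),'mill':(640,358,0),'jugrim':(273,262,.10),'bigL1':(262,250,.008),'bigR1':(339,250,.008),'bigL2':(123,306,.008),'bigR2':(211,306,.008),
'bdTL':(510,271,.012),'bdTR':(598,279,.012),'bdBR':(597,324,.012),'bdBL':(507,312,.012)}
for k,(u,v,z) in P.items(): print(k,ray(c,(u*s,v*s),z).round(3))
cc=load('scene0')['img'][140:300,150:450]; cv2.imwrite('pics/crop1.png',cv2.resize(cc,None,fx=2.66,fy=2.66,interpolation=cv2.INTER_CUBIC)[:,:,::-1])
E
```

```text
spareTL [ 0.416 -0.053  0.042]
spareTR [0.4   0.02  0.042]
spareBR [0.535 0.042 0.042]
spareBL [ 0.558 -0.027  0.042]
baseBL [ 0.545 -0.285  0.042]
baseBR [ 0.558 -0.228  0.042]
baseTR [ 0.44  -0.181  0.042]
cup rim [ 0.642 -0.114  0.07 ]
coasterL [ 0.651 -0.16   0.008]
coasterR [ 0.656 -0.062  0.008]
sauL [0.62  0.089 0.014]
sauR [0.627 0.225 0.014]
tin TL [0.618 0.116 0.08 ]
tinTR [0.595 0.187 0.08 ]
tinBR [0.622 0.197 0.08 ]
tinBL [0.65  0.128 0.08 ]
shaker [0.7   0.013 0.   ]
mill [0.623 0.339 0.   ]
jugrim [ 0.477 -0.233  0.1  ]
bigL1 [ 0.295 -0.271  0.008]
bigR1 [ 0.301 -0.128  0.008]
bigL2 [ 0.459 -0.488  0.008]
bigR2 [ 0.466 -0.343  0.008]
bdTL [0.39  0.178 0.012]
bdTR [0.422 0.33  0.012]
bdBR [0.55  0.29  0.012]
bdBL [0.511 0.148 0.012]
```

View pics/crop1.png

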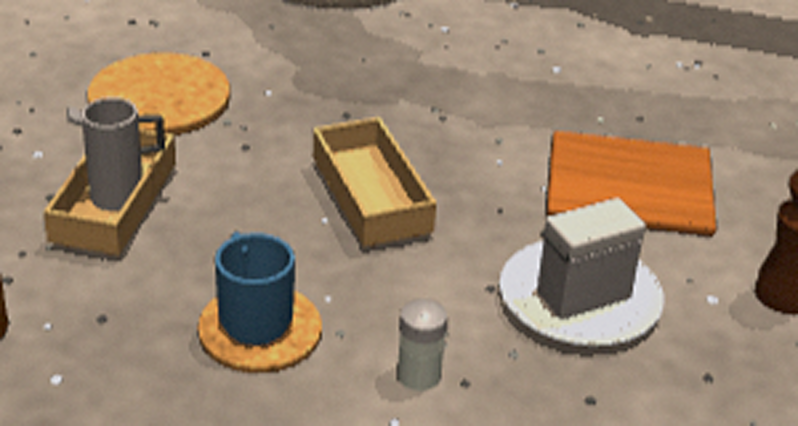

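The crop confirms that the cup's coaster (100 mm by measurement) is the one meant. The two bare corks measure about 144 mm. Next I'll take a wrist overview.

Request:
arm_command(commands=[0, 0, -0.1, 0, 0, 0, 1, 0, 0, -0.19, 0, 0, 0, 1, -0.48, -0.48, -0.19, 0, 0, 65, 1, -0.48, -0.48, -0.19, 0, 0, 65, 1, -0.48, -0.48, -0.19, 0, 0, 65, 1, -0.48, -0.48, -0.19, 0, 0, 65, 1, -0.48, -0.48, -0.19, 0, 0, 65, 1, -0.48, -0.48, -0.19, 0, 0, 65, 1])

```text
t: 0.95
eef_pos: [0.3861, 0.3315, 0.3708]
tool_rot: [-0.0, 0.621, 0.784, -0.0]
contact_force: [0.6, -0.6, 0.3]
gripper_width: 1.0
grasp_force: 0.0
```

```bash
cat >> h.py <<'E'
def rot(q):
    from scipy.spatial.transform import Rotation as R
    return R.from_quat([q[1],q[2],q[3],q[0]])
def go(p,yaw):
    """shift and turn in tool axes to world position p with tool y at world yaw deg (tool down), half turn chosen nearest"""
    from scipy.spatial.transform import Rotation as R
    o=get_obs();A=rot(o['tool_rot']);y=np.radians(yaw);best=None
    for k in (0,np.pi):
        Y=np.array([np.cos(y+k),np.sin(y+k),0]);Z=np.array([0,0,-1.]);B=R.from_matrix(np.c_[np.cross(Y,Z),Y,Z])
        r=(A.inv()*B).as_rotvec(degrees=True)
        if best is None or np.linalg.norm(r)<np.linalg.norm(best): best=r
    Y=A.as_matrix()[:,1]
    print('tcp',o['eef_pos'].round(4),'yaw',np.degrees(np.arctan2(Y[1],Y[0])).round(1),'shift',A.inv().apply(np.array(p)-o['eef_pos']).round(4),'turn',best.round(2),'t',round(o['t'],2),'q7',o['q'][6].round(2),'w',round(o['gripper_width'],3),'f',round(o['grasp_force'],1))
E
python3 -c "
from h import *
go([.52,-.03,.42],0)"
```

```text
tcp [0.3861 0.3315 0.3708] yaw 13.3 shift [-0.3826  0.0473 -0.0492] turn [-1.000e-02 -1.000e-02  1.328e+01] t 0.95 q7 -0.57 w 1.0 f 0.0
```

Request:
arm_command(commands=[-0.38, 0.047, -0.05, 0, 0, 13.3, 1, -0.38, 0.047, -0.05, 0, 0, 13.3, 1, -0.38, 0.047, -0.05, 0, 0, 13.3, 1, -0.38, 0.047, -0.05, 0, 0, 13.3, 1, -0.38, 0.047, -0.05, 0, 0, 13.3, 1, -0.38, 0.047, -0.05, 0, 0, 13.3, 1, -0.38, 0.047, -0.05, 0, 0, 13.3, 1, -0.38, 0.047, -0.05, 0, 0, 13.3, 1])

```text
t: 1.75
eef_pos: [0.5213, -0.0282, 0.4213]
tool_rot: [0.0, 0.706, 0.708, 0.0]
contact_force: [0.9, -0.2, 0.9]
gripper_width: 1.0
grasp_force: 0.0
```

```bash
python3 -c "
from h import *
go([.52,-.03,.42],0)
c=snap('wrist','w1')
cv2.imwrite('pics/w1b.png',cv2.resize(c['img'],(800,600),interpolation=cv2.INTER_CUBIC)[:,:,::-1])"
```

```text
tcp [ 0.5213 -0.0282  0.4213] yaw 0.2 shift [-0.0018 -0.0013  0.0013] turn [0.06 0.01 0.16] t 1.75 q7 0.0 w 1.0 f 0.0
```

View pics/w1b.png

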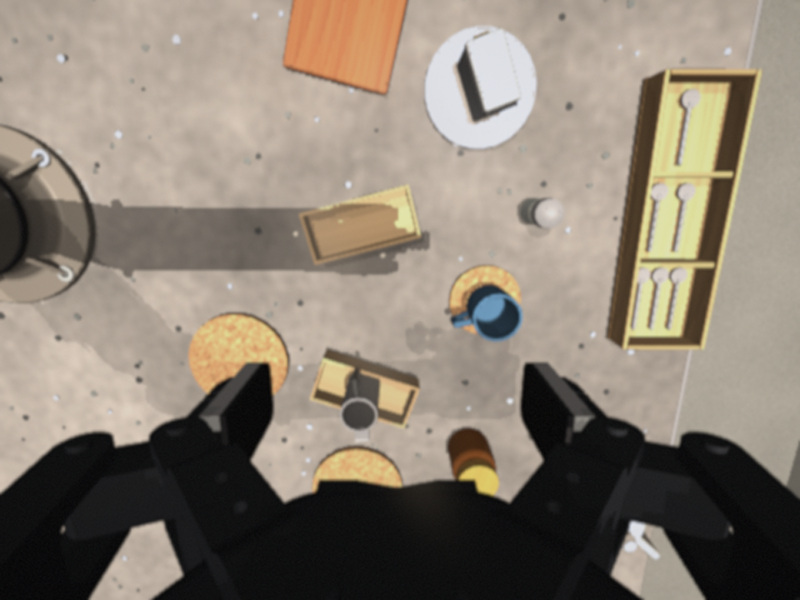

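The wrist view shows the spare tray (360,225), base tray and jug (362,395), cup (495,314) with its handle to the left, saucer (481,87) with the tin, and the shaker (547,212). I'll compute positions from these.

```bash
python3 - <<'E'
from h import *
c=load('w1');s=.7
def R(u,v,z): return ray(c,(u*s,v*s),z)[:2]
def rect(n,pts,z):
    p=np.array([R(u,v,z) for u,v in pts]); print(n,'ctr',p.mean(0).round(4)); 
    for i in range(4):
        e=p[(i+1)%4]-p[i];print('  len %.3f ang %.1f'%(np.hypot(*e),np.degrees(np.arctan2(e[1],e[0]))))
rect('spare',[(300,213),(408,186),(421,238),(317,264)],.042)
rect('base',[(325,348),(419,384),(407,428),(311,400)],.042)
rect('tin',[(466,42),(498,27),(520,97),(486,110)],.08)
for n,u,v,z in [('jug',359,414,.103),('jughandle end',357,375,.087),('cup',495,314,.078),('cuphandle',460,322,.05),('coaster',486,300,.008),('saucer',481,87,.012),('shaker',547,212,.07),
 ('bd1',285,66,.012),('bd2',387,94,.012),('bd3',407,0,.012),('jar',480,480,.07)]: print(n,R(u,v,z).round(4))
E
```

```text
spare ctr [ 0.4784 -0.0073]
  len 0.137 ang 13.7
  len 0.065 ang -74.9
  len 0.136 ang -165.9
  len 0.066 ang 105.7
base ctr [ 0.4805 -0.2331]
  len 0.138 ang -22.6
  len 0.070 ang -103.1
  len 0.141 ang 161.9
  len 0.081 ang 73.6
tin ctr [0.6231 0.1586]
  len 0.035 ang 23.1
  len 0.071 ang -67.0
  len 0.038 ang -160.1
  len 0.069 ang 110.7
jug [ 0.4761 -0.2336]
jughandle end [ 0.4732 -0.1883]
cup [ 0.6434 -0.1109]
cuphandle [ 0.6054 -0.1304]
coaster [ 0.6471 -0.1119]
saucer [0.6245 0.1566]
shaker [0.6982 0.0114]
bd1 [0.3885 0.1789]
bd2 [0.5105 0.1486]
bd3 [0.534  0.2478]
jar [ 0.6399 -0.3561]
```

Request:
arm_command(commands=[-0.205, -0.045, 0.22, 0, 0, -4, 1, -0.205, -0.045, 0.22, 0, 0, -4, 1, -0.205, -0.045, 0.22, 0, 0, -4, 1, -0.205, -0.045, 0.22, 0, 0, -4, 1, -0.205, -0.045, 0.22, 0, 0, -4, 1, -0.205, -0.045, 0.22, 0, 0, -4, 1, -0.205, -0.045, 0.22, 0, 0, -4, 1, -0.205, -0.045, 0.22, 0, 0, -4, 1])

```text
t: 2.6
eef_pos: [0.4761, -0.2303, 0.1997]
tool_rot: [-0.001, 0.681, 0.732, -0.001]
contact_force: [0.1, 0.7, 0.0]
gripper_width: 1.002
grasp_force: 0.0
```

```bash
python3 -c "
from h import *
go([.476,-.233,.065],4)
c=snap('wrist','w2')
cv2.imwrite('pics/w2b.png',cv2.resize(c['img'],(800,600),interpolation=cv2.INTER_CUBIC)[:,:,::-1])"
```

```text
tcp [ 0.4761 -0.2303  0.1997] yaw 4.2 shift [-0.0028  0.      0.1347] turn [-0.16 -0.02  0.19] t 2.6 q7 0.68 w 1.002 f 0.0
```

View pics/w2b.png

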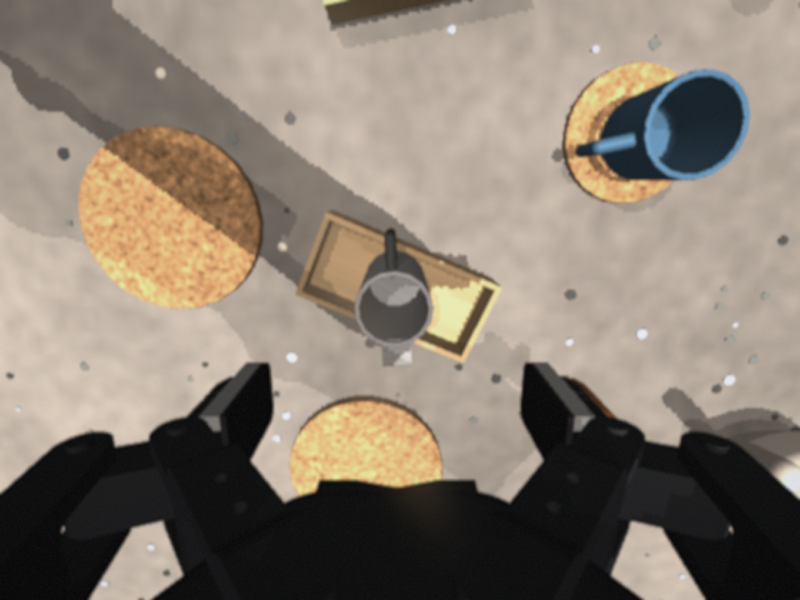

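Here the jug rim centre is at (394,311) and its handle points up to (391,237). The base tray corners are (330,212), (499,286), (462,360) and (298,292), and the coaster centre is about (634,132).

```bash
python3 - <<'E'
from h import *
c=load('w2');s=.7
def R(u,v,z): return ray(c,(u*s,v*s),z)[:2]
p=np.array([R(u,v,.042) for u,v in [(330,212),(499,286),(462,360),(298,292)]]);print(p.mean(0))
for i in range(4):
    e=p[(i+1)%4]-p[i];print('  len %.3f ang %.1f'%(np.hypot(*e),np.degrees(np.arctan2(e[1],e[0]))))
for n,u,v,z in [('jug',394,311,.103),('handle',391,237,.097),('coaster',634,132,.008),('cup',697,125,.078),('cl',565,138,.008),('ct',636,62,.008)]: print(n,R(u,v,z).round(4))
E
```

```text
[ 0.4782582  -0.23676405]
  len 0.135 ang -19.4
  len 0.064 ang -108.8
  len 0.136 ang 160.5
  len 0.064 ang 69.9
jug [ 0.4751 -0.2358]
handle [ 0.4702 -0.1923]
coaster [ 0.6467 -0.1106]
cup [ 0.6464 -0.1154]
cl [ 0.5957 -0.1186]
ct [ 0.6377 -0.0639]
```

Request:
arm_command(commands=[-0.005, -0.001, 0.04, 0, 0, 0, 1, -0.005, -0.001, 0.08, 0, 0, 0, 1, -0.005, -0.001, 0.12, 0, 0, 0, 1, -0.005, -0.001, 0.135, 0, 0, 0, 1, -0.005, -0.001, 0.135, 0, 0, 0, 0.4, -0.005, -0.001, 0.135, 0, 0, 0, 0.3, -0.005, -0.001, 0.135, 0, 0, 0, 0.2, -0.005, -0.001, 0.135, 0, 0, 0, 0.2], force=30)

```text
t: 3.45
eef_pos: [0.478, -0.2354, 0.0678]
tool_rot: [0.002, 0.68, 0.733, 0.001]
contact_force: [-1.5, 0.2, 8.7]
gripper_width: 0.551
grasp_force: 30.2
```

Request:
arm_command(commands=[0, 0, 0, 0, 0, 0, 0.2, 0, 0, 0, 0, 0, 0, 0.2, 0, 0, 0, 0, 0, 0, 0.2])

```text
t: 3.75
eef_pos: [0.478, -0.2355, 0.0678]
tool_rot: [0.002, 0.68, 0.733, 0.001]
contact_force: [-2.1, 0.4, 7.7]
gripper_width: 0.553
grasp_force: 30.2
```

Request:
arm_command(commands=[0, 0, -0.02, 0, 0, 0, 0.2, 0, 0, -0.06, 0, 0, 0, 0.2, 0, 0, -0.1, 0, 0, 0, 0.2, 0, 0, -0.1, 0, 0, 0, 0.2, 0.04, 0, -0.1, 0, 0, 0, 0.2, 0.08, 0.005, -0.1, 0, 0, 0, 0.2, 0.12, 0.007, -0.1, 0, 0, 0, 0.2, 0.16, 0.009, -0.1, 0, 0, 0, 0.2])

```text
t: 4.55
eef_pos: [0.4733, -0.073, 0.166]
tool_rot: [0.0, 0.68, 0.733, 0.001]
contact_force: [0.9, 0.3, -1.1]
gripper_width: 0.551
grasp_force: 30.9
```

Request:
arm_command(commands=[0.04, 0.002, 0, 0, 0, 0, 0.2, 0.08, 0.004, 0, 0, 0, 0, 0.2, 0.12, 0.006, 0, 0, 0, 0, 0.2, 0.16, 0.008, 0, 0, 0, 0, 0.2, 0.2, 0.01, 0, 0, 0, 0, 0.2, 0.24, 0.012, 0, 0, 0, 0, 0.2, 0.28, 0.014, 0, 0, 0, 0, 0.2, 0.3, 0.016, 0, 0, 0, 0, 0.2])

```text
t: 5.35
eef_pos: [0.466, 0.23, 0.1659]
tool_rot: [-0.001, 0.678, 0.735, 0.001]
contact_force: [0.4, 0.9, -2.2]
gripper_width: 0.551
grasp_force: 30.8
```

```bash
python3 -c "
from h import *
go([.470,.236,.067],4)
print(get_obs()['contact_force'])
c=snap('side','s3');i=c['img'][100:310,200:400]
cv2.imwrite('pics/s3b.png',cv2.resize(i,None,fx=2.8,fy=2.8,interpolation=cv2.INTER_CUBIC)[:,:,::-1])"
```

```text
tcp [0.466  0.23   0.1659] yaw 4.6 shift [0.0054 0.0044 0.0989] turn [ 0.02 -0.11  0.6 ] t 5.35 q7 -0.24 w 0.551 f 30.8
[ 0.44606507  0.87741153 -2.15522723]
```

View pics/s3b.png

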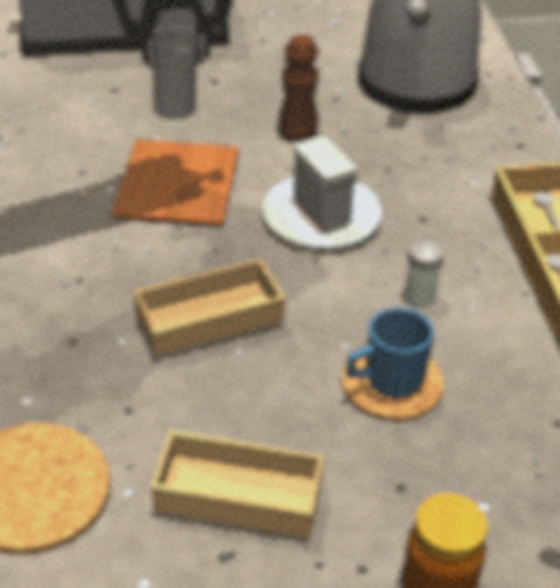

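The base tray is now empty and the jug is held upright over the board. I'll lower it.

Request:
arm_command(commands=[0.005, 0.004, 0.04, 0, 0, 0, 0.2, 0.005, 0.004, 0.07, 0, 0, 0, 0.2, 0.005, 0.004, 0.085, 0, 0, 0, 0.2, 0.005, 0.004, 0.092, 0, 0, 0, 0.2, 0.005, 0.004, 0.096, 0, 0, 0, 0.2, 0.005, 0.004, 0.099, 0, 0, 0, 0.2, 0.005, 0.004, 0.099, 0, 0, 0, 0.2, 0.005, 0.004, 0.099, 0, 0, 0, 0.2])

```text
t: 6.2
eef_pos: [0.4708, 0.2312, 0.0674]
tool_rot: [0.0, 0.68, 0.733, 0.001]
contact_force: [-0.5, 0.0, -0.9]
gripper_width: 0.553
grasp_force: 31.2
```

Request:
arm_command(commands=[0, 0, 0, 0, 0, 0, 0.7, 0, 0, 0, 0, 0, 0, 0.8, 0, 0, 0, 0, 0, 0, 0.9, 0, 0, 0, 0, 0, 0, 1, 0, 0, -0.03, 0, 0, 0, 1, 0, 0, -0.07, 0, 0, 0, 1, 0, 0, -0.11, 0, 0, 0, 1, 0, 0, -0.15, 0, 0, 0, 1])

```text
t: 7.0
eef_pos: [0.4702, 0.2307, 0.2182]
tool_rot: [0.0, 0.68, 0.733, -0.0]
contact_force: [0.1, 0.3, -0.2]
gripper_width: 1.0
grasp_force: 0.0
```

```bash
python3 -c "
from h import *
go([.4785,-.0055,.20],104)"
```

```text
tcp [0.4702 0.2307 0.2182] yaw 4.3 shift [-0.2361 -0.0095  0.0183] turn [0.000e+00 2.000e-02 8.031e+01] t 7.0 q7 -0.29 w 1.0 f 0.0
```

Request:
arm_command(commands=[-0.236, -0.0095, 0.018, 0, 0, -60, 1, -0.236, -0.0095, 0.018, 0, 0, -60, 1, -0.236, -0.0095, 0.018, 0, 0, -60, 1, -0.236, -0.0095, 0.018, 0, 0, -60, 1, -0.236, -0.0095, 0.018, 0, 0, -60, 1, -0.236, -0.0095, 0.018, 0, 0, -60, 1, -0.236, -0.0095, 0.018, 0, 0, -60, 1, -0.236, -0.0095, 0.018, 0, 0, -60, 1])

```text
t: 7.8
eef_pos: [0.4786, -0.0059, 0.1988]
tool_rot: [0.0, 0.221, 0.975, 0.0]
contact_force: [-0.6, 0.8, 0.8]
gripper_width: 1.001
grasp_force: 0.0
```

Request:
arm_command(commands=[0, 0, 0, 0, 0, -40, 1, 0, 0, 0, 0, 0, -40, 1, 0, 0, 0, 0, 0, -40, 1, 0, 0, 0, 0, 0, -40, 1, 0, 0, 0, 0, 0, -40, 1, 0, 0, 0, 0, 0, -40, 1])

```text
t: 8.4
eef_pos: [0.4787, -0.0052, 0.1988]
tool_rot: [0.0, -0.125, 0.992, 0.0]
contact_force: [0.6, -0.8, -0.8]
gripper_width: 1.004
grasp_force: 0.0
```

```bash
python3 -c "
from h import *
go([.4785,-.0055,.20],104)
c=snap('wrist','w4')
cv2.imwrite('pics/w4b.png',cv2.resize(c['img'],(800,600),interpolation=cv2.INTER_CUBIC)[:,:,::-1])"
```

```text
tcp [ 0.4787 -0.0052  0.1988] yaw 104.4 shift [ 0.0002 -0.0003 -0.0012] turn [0.01 0.   0.36] t 8.4 q7 1.82 w 1.004 f 0.0
```

View pics/w4b.png

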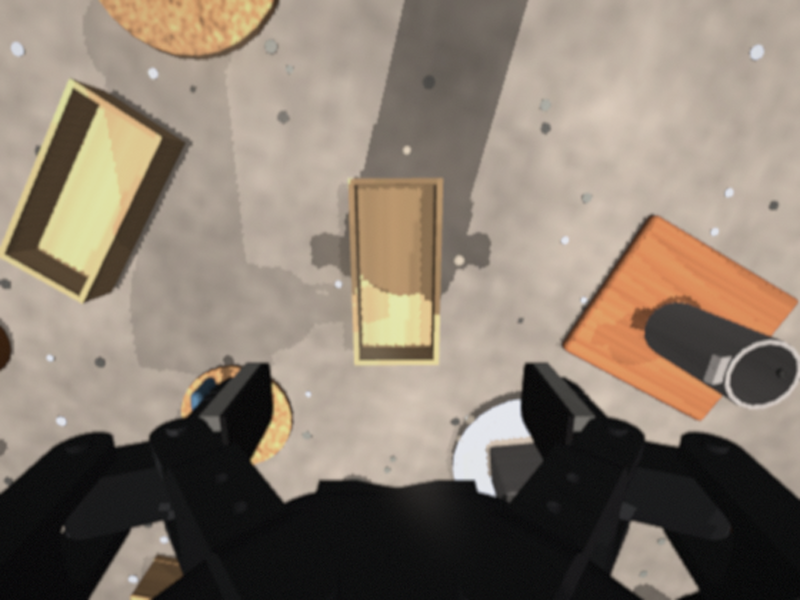

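The spare tray rim corners are (349,179), (443,179), (440,364) and (356,364), nicely aligned with the gripper. The base tray corners are (71,81), (189,142), (85,301) and (2,254).

```bash
python3 - <<'E'
from h import *
from scipy.optimize import least_squares
c=load('w4');s=.7
def fit(pts,p0):
    P=np.array(pts)*s
    def m(x):
        a=np.radians(x[2]);r=np.array([[np.cos(a),-np.sin(a)],[np.sin(a),np.cos(a)]])
        k=np.array([[-.07,-.033],[-.07,.033],[.07,.033],[.07,-.033]])@r.T+x[:2]
        return proj(c,np.c_[k,np.full(4,.042)])
    def f(x):
        q=m(x);return min((np.roll(P,i,0)-q for i in range(4)),key=np.linalg.norm).ravel()
    r=least_squares(f,p0,x_scale=[.01,.01,5]);print(r.x.round(4),r.fun.round(1))
fit([(349,179),(443,179),(440,364),(356,364)],[.478,-.005,14])
fit([(71,81),(189,142),(85,301),(2,254)],[.478,-.236,-20])
c=load('w2')
fit([(330,212),(499,286),(462,360),(298,292)],[.478,-.236,-20])
c=load('w1')
fit([(325,348),(419,384),(407,428),(311,400)],[.478,-.236,-20])
fit([(300,213),(408,186),(421,238),(317,264)],[.478,-.005,14])
E
```

```text
[ 4.76500e-01 -5.10000e-03  1.48401e+01] [ 0.3  0.2 -0.5  0.8 -0.  -0.4  0.3 -0.9]
[  0.4765  -0.2311 -20.9305] [-8.5  1.1 10.8  0.4 -1.6 -1.9 -0.6  0.6]
[  0.4784  -0.237  -19.4996] [ 1.9 -0.3  1.9  1.6 -2.7 -0.6 -1.3 -1.5]
[  0.4804  -0.2328 -19.2063] [ 0.2  3.1  0.5 -4.1 -1.8 -0.7  1.1  2.1]
[ 4.78300e-01 -7.40000e-03  1.41868e+01] [ 1.4 -0.5  0.4 -0.4 -1.1  0.7 -0.6  0. ]
```

Request:
arm_command(commands=[0.002, 0, 0.05, 0, 0, 0, 1, 0.002, 0, 0.1, 0, 0, 0, 1, 0.002, 0, 0.15, 0, 0, 0, 1, 0.002, 0, 0.18, 0, 0, 0, 1, 0.002, 0, 0.188, 0, 0, 0, 1, 0.002, 0, 0.188, 0, 0, 0, 0.7, 0.002, 0, 0.188, 0, 0, 0, 0.6, 0.002, 0, 0.188, 0, 0, 0, 0.5], force=40)

```text
t: 9.25
eef_pos: [0.4781, -0.0054, 0.0123]
tool_rot: [0.001, -0.124, 0.992, 0.0]
contact_force: [-0.8, -0.1, -2.9]
gripper_width: 0.767
grasp_force: 45.0
```

Request:
arm_command(commands=[0, 0, 0, 0, 0, 0, 0.5, 0, 0, 0, 0, 0, 0, 0.5, 0, 0, -0.03, 0, 0, 0, 0.5, 0, 0, -0.07, 0, 0, 0, 0.5, 0, 0, -0.11, 0, 0, 0, 0.5, 0, 0, -0.14, 0, 0, 0, 0.5, 0, 0, -0.14, 0, 0, 0, 0.5])

```text
t: 9.95
eef_pos: [0.4795, -0.0054, 0.1546]
tool_rot: [0.004, -0.125, 0.992, 0.001]
contact_force: [0.8, -0.0, -2.7]
gripper_width: 0.763
grasp_force: 47.5
```

```bash
python3 -c "
from h import *
go([.478,-.200,.15],70)"
```

```text
tcp [ 0.4795 -0.0054  0.1546] yaw 104.3 shift [ 0.0496 -0.1882  0.0042] turn [ 0.15  0.45 34.31] t 9.95 q7 1.88 w 0.763 f 47.5
```

Request:
arm_command(commands=[0.025, -0.083, 0, 0, 0, 34.3, 0.5, 0.025, -0.083, 0, 0, 0, 34.3, 0.5, 0.025, -0.083, 0, 0, 0, 34.3, 0.5, 0.025, -0.083, 0, 0, 0, 34.3, 0.5, 0.025, -0.083, 0, 0, 0, 34.3, 0.5, 0.025, -0.083, 0, 0, 0, 34.3, 0.5, 0.025, -0.083, 0, 0, 0, 34.3, 0.5])

```text
t: 10.65
eef_pos: [0.4729, -0.0918, 0.1503]
tool_rot: [-0.0, 0.172, 0.985, -0.0]
contact_force: [-0.1, 0.3, -2.4]
gripper_width: 0.761
grasp_force: 47.3
```

```bash
python3 -c "
from h import *
go([.478,-.236,.15],70)
c=snap('wrist','w5')
cv2.imwrite('pics/w5b.png',cv2.resize(c['img'],(800,600),interpolation=cv2.INTER_CUBIC)[:,:,::-1])"
```

```text
tcp [ 0.4729 -0.0918  0.1503] yaw 70.2 shift [-0.0535 -0.134   0.0003] turn [-0.01 -0.03  0.24] t 10.65 q7 1.55 w 0.761 f 47.3
```

View pics/w5b.png

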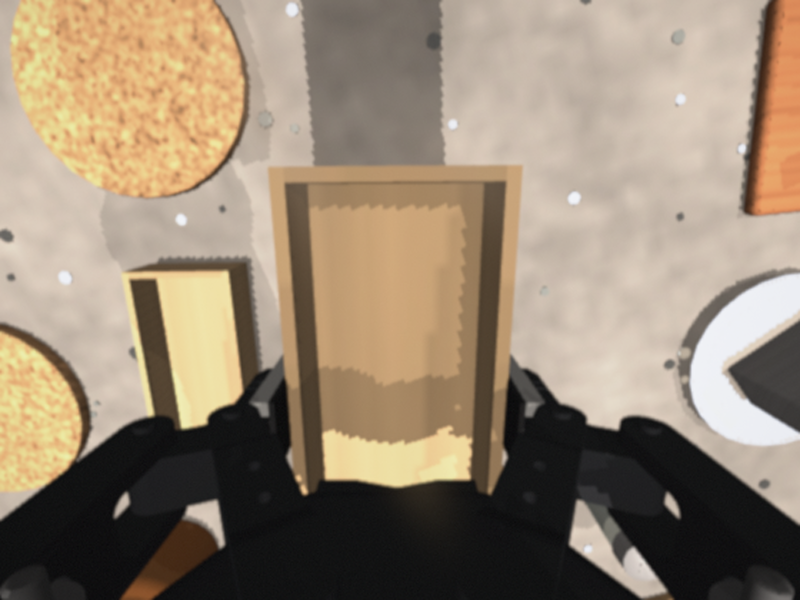

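The held tray is level with its far corners at (269,168) and (521,167). The base tray lies left at (190,340), partly hidden, with its outer wall showing dark. I'll refine the base pose with a wireframe over the earlier clear views.

```bash
cat > ov.py <<'E'
from h import *
import sys
def box(c,x,y,a,zs=(.042,),w=.07,h=.033):
    a=np.radians(a);r=np.array([[np.cos(a),-np.sin(a)],[np.sin(a),np.cos(a)]])
    k=np.array([[-w,-h],[-w,h],[w,h],[w,-h]])@r.T+[x,y]
    return [proj(c,np.c_[k,np.full(4,z)]) for z in zs]
def crop(c,pose,sz=66,f=6):
    ctr=box(c,*pose)[0].mean(0).round().astype(int);x0=max(ctr[0]-sz,0);y0=max(ctr[1]-sz,0)
    im=cv2.resize(c['img'][y0:y0+2*sz,x0:x0+2*sz],None,fx=f,fy=f,interpolation=cv2.INTER_CUBIC).copy()
    for q,col in zip(box(c,*pose,zs=(.042,.009)),[(255,0,0),(0,0,255)]):
        cv2.polylines(im,[np.round(((q-[x0,y0]+.5)*f-.5)).astype(int)],True,col,1)
    return im
E
python3 - <<'E'
from ov import *
p=(.4785,-.2355,-19.7)
a=crop(load('w4'),p,66,4)[:528,:528];b=crop(load('w2'),p,66,4)
a=cv2.resize(a,(400,400*a.shape[0]//a.shape[1]));b=cv2.resize(b,(400,400))
H=min(a.shape[0],b.shape[0]);cv2.imwrite('pics/ov1.png',np.hstack([a[:H],b[:H]])[:,:,::-1])
E
```

```text
(no output)
```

View pics/ov1.png

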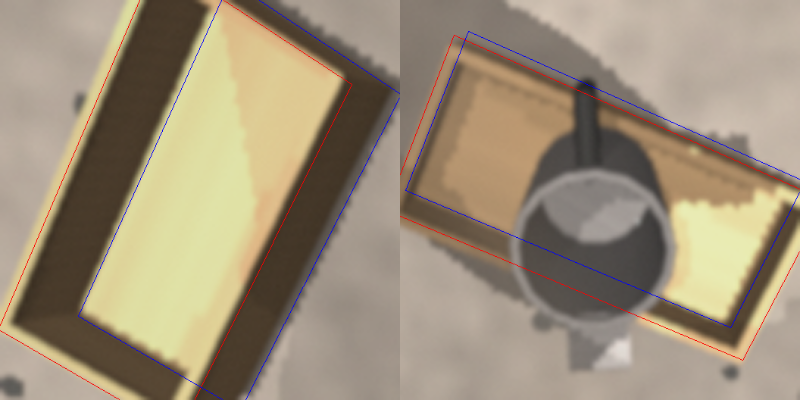

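```bash
python3 - <<'E'
from h import *
c=load('w5');o=get_obs();A=rot(o['tool_rot'])
for u,v in [(269,168),(521,167)]:
    p=ray(c,(u*.7,v*.7),o['eef_pos'][2]-.0123+.042); print(A.inv().apply(p-o['eef_pos']).round(4))
go([.4785,-.235,.080],70.7)
E
```

```text
[ 0.0707 -0.0328 -0.0297]
[ 0.0709  0.0326 -0.0297]
tcp [ 0.473  -0.0918  0.1505] yaw 70.2 shift [-0.0537 -0.1328  0.0704] turn [-0.   -0.03 -0.5 ] t 10.7 q7 1.55 w 0.761 f 47.3
```

Request:
arm_command(commands=[-0.02, -0.045, 0, 0, 0, -0.5, 0.5, -0.04, -0.09, 0, 0, 0, -0.5, 0.5, -0.0537, -0.1329, 0, 0, 0, -0.5, 0.5, -0.0537, -0.1329, 0.04, 0, 0, -0.5, 0.5, -0.0537, -0.1329, 0.07, 0, 0, -0.5, 0.5, -0.0537, -0.1329, 0.085, 0, 0, -0.5, 0.5, -0.0537, -0.1329, 0.085, 0, 0, -0.5, 0.5, -0.0537, -0.1329, 0.085, 0, 0, -0.5, 0.5])

```text
t: 11.5
eef_pos: [0.4789, -0.2354, 0.0664]
tool_rot: [0.0, 0.169, 0.986, -0.0]
contact_force: [-0.2, -0.3, -2.8]
gripper_width: 0.762
grasp_force: 47.2
```

```bash
python3 - <<'E'
from h import *
go([.4783,-.2353,.0455],70.7)
a=snap('side','s6')['img'][210:330,215:345]
b=snap('wrist','w6')['img']
o=lambda i:cv2.resize(i,(400,int(400*i.shape[0]/i.shape[1])),interpolation=cv2.INTER_CUBIC)
a,b=o(a),o(b);H=min(len(a),len(b));cv2.imwrite('pics/v6.png',np.hstack([a[:H],b[:H]])[:,:,::-1])
E
```

```text
tcp [ 0.4789 -0.2354  0.0664] yaw 70.6 shift [ 0.0006 -0.      0.0209] turn [ 0.    0.04 -0.11] t 11.5 q7 1.98 w 0.762 f 47.2
```

View pics/v6.png

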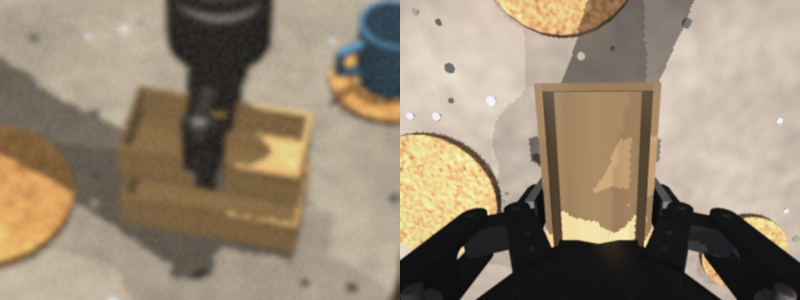

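The tray is aligned above the base in both views, so I'll lower it.

Request:
arm_command(commands=[0.0005, 0, 0.008, 0, 0, 0, 0.5, 0.0005, 0, 0.012, 0, 0, 0, 0.5, 0.0005, 0, 0.015, 0, 0, 0, 0.5, 0.0005, 0, 0.018, 0, 0, 0, 0.5, 0.0005, 0, 0.02, 0, 0, 0, 0.5, 0.0005, 0, 0.021, 0, 0, 0, 0.5, 0.0005, 0, 0.021, 0, 0, 0, 0.5])

```text
t: 12.3
eef_pos: [0.4776, -0.2357, 0.0448]
tool_rot: [0.0, 0.169, 0.986, -0.0]
contact_force: [-0.7, -2.2, -1.4]
gripper_width: 0.762
grasp_force: 47.4
```

Request:
arm_command(commands=[0, 0, 0.001, 0, 0, 0, 0.8, 0, 0, 0, 0, 0, 0, 0.9, 0, 0, 0, 0, 0, 0, 1, 0, 0, 0, 0, 0, 0, 1, 0, 0, -0.03, 0, 0, 0, 1, 0, 0, -0.08, 0, 0, 0, 1, 0, 0, -0.13, 0, 0, 0, 1, 0, 0, -0.15, 0, 0, 0, 1])

```text
t: 13.1
eef_pos: [0.4795, -0.2365, 0.199]
tool_rot: [0.003, 0.169, 0.986, -0.0]
contact_force: [1.3, 0.2, 0.0]
gripper_width: 0.997
grasp_force: 0.0
```

```bash
python3 - <<'E'
from ov import *
go([.6231,.158,.22],21)
c=snap('side','s7');w=snap('wrist','w7')
p=(.478,-.2353,-19.4)
def cr(c,x0,y0,x1,y1,W):
    f=W/(x1-x0);im=cv2.resize(c['img'][y0:y1,x0:x1],None,fx=f,fy=f,interpolation=cv2.INTER_CUBIC)
    for q,col in zip(box(c,*p,zs=(.075,.042,.0)),[(255,0,0),(0,255,0),(0,0,255)]):
        cv2.polylines(im,[np.round((q-[x0,y0]+.5)*f-.5).astype(int)],True,col,1)
    return im
a=cr(c,225,225,335,315,400);b=cr(w,170,90,390,270,400)
H=min(len(a),len(b));cv2.imwrite('pics/v7.png',np.hstack([a[:H],b[:H]])[:,:,::-1])
E
```

```text
tcp [ 0.4795 -0.2365  0.199 ] yaw 70.5 shift [-0.0038  0.4198 -0.0207] turn [ 0.18  0.31 49.49] t 13.1 q7 1.84 w 0.997 f 0.0
```

View pics/v7.png

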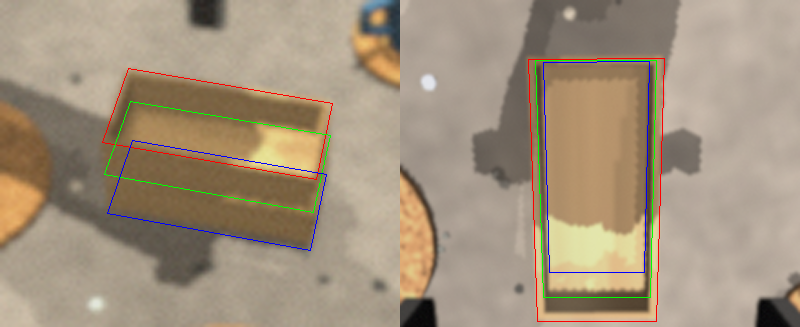

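The spare tray is seated: its rim matches the wireframe at z = 75 mm in both views. Next is the tin.

Request:
arm_command(commands=[-0.004, 0.42, -0.02, 0, 0, 49.5, 1, -0.004, 0.42, -0.02, 0, 0, 49.5, 1, -0.004, 0.42, -0.02, 0, 0, 49.5, 1, -0.004, 0.42, -0.02, 0, 0, 49.5, 1, -0.004, 0.42, -0.02, 0, 0, 49.5, 1, -0.004, 0.42, -0.02, 0, 0, 49.5, 1, -0.004, 0.42, -0.02, 0, 0, 49.5, 1, -0.004, 0.42, -0.02, 0, 0, 49.5, 1])

```text
t: 14.0
eef_pos: [0.6114, 0.1349, 0.212]
tool_rot: [-0.001, 0.566, 0.824, -0.001]
contact_force: [1.5, -0.7, -0.7]
gripper_width: 0.996
grasp_force: 0.0
```

```bash
python3 -c "
from h import *
go([.6231,.158,.22],21)"
```

```text
tcp [0.6114 0.1349 0.212 ] yaw 21.1 shift [ 0.0174  0.0192 -0.0081] turn [-0.11 -0.    0.05] t 14.0 q7 0.43 w 0.996 f 0.0
```

Request:
arm_command(commands=[0.017, 0.019, -0.008, 0, 0, 0, 1, 0.017, 0.019, -0.008, 0, 0, 0, 1, 0.017, 0.019, -0.008, 0, 0, 0, 1])

```text
t: 14.3
eef_pos: [0.6228, 0.1551, 0.22]
tool_rot: [-0.0, 0.566, 0.825, -0.001]
contact_force: [1.1, -1.4, 0.3]
gripper_width: 0.998
grasp_force: 0.0
```

```bash
python3 - <<'E'
from ov import *
go([.6231,.158,.054],21)
c=snap('wrist','w8');p=(.6231,.158,111)
x0,y0,x1,y1=130,60,430,285;f=800/300
im=cv2.resize(c['img'][y0:y1,x0:x1],None,fx=f,fy=f,interpolation=cv2.INTER_CUBIC)
for q,col in zip(box(c,*p,zs=(.086,.006),w=.0355,h=.0205),[(255,0,0),(0,0,255)]):
    cv2.polylines(im,[np.round((q-[x0,y0]+.5)*f-.5).astype(int)],True,col,1)
cv2.imwrite('pics/v8.png',im[:,:,::-1])
E
```

```text
tcp [0.6228 0.1551 0.22  ] yaw 21.1 shift [0.0027 0.0017 0.166 ] turn [-0.12  0.04  0.08] t 14.3 q7 0.4 w 0.998 f 0.0
```

View pics/v8.png

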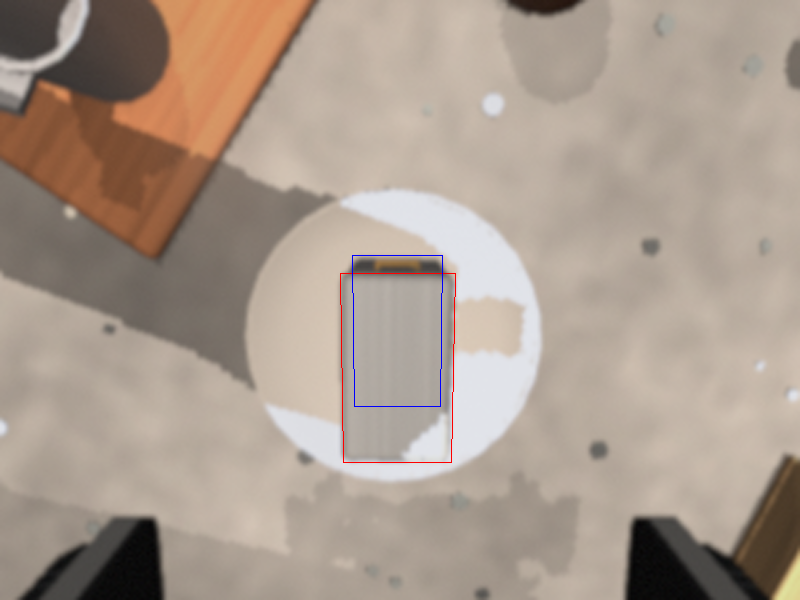

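The tin wireframe fits: its top spans (342,273) to (455,462), aligned with the fingers. The saucer centre is at (394,335) in the crop.

Request:
arm_command(commands=[0.0025, 0, 0.05, 0, 0, 0, 1, 0.0025, 0, 0.1, 0, 0, 0, 1, 0.0025, 0, 0.14, 0, 0, 0, 1, 0.0025, 0, 0.16, 0, 0, 0, 1, 0.0025, 0, 0.166, 0, 0, 0, 0.9, 0.0025, 0, 0.166, 0, 0, 0, 0.4, 0.0025, 0, 0.166, 0, 0, 0, 0.3, 0.0025, 0, 0.166, 0, 0, 0, 0.2], force=40)

```text
t: 15.15
eef_pos: [0.6236, 0.1572, 0.0573]
tool_rot: [0.001, 0.566, 0.824, 0.001]
contact_force: [-1.4, -1.6, 0.9]
gripper_width: 0.477
grasp_force: 40.4
```

Request:
arm_command(commands=[0, 0, 0, 0, 0, 0, 0.2, 0, 0, 0, 0, 0, 0, 0.2, 0, 0, 0, 0, 0, 0, 0.2])

```text
t: 15.45
eef_pos: [0.6236, 0.1572, 0.0572]
tool_rot: [0.001, 0.566, 0.824, 0.001]
contact_force: [-2.4, -2.0, 6.2]
gripper_width: 0.468
grasp_force: 41.1
```

```bash
python3 -c "
from h import *
go([.478,-.2355,.20],70.5)
c=load('w8');print(ray(c,(130+393.5*.375,60+334.5*.375),.013))"
```

```text
tcp [0.6236 0.1572 0.0572] yaw 21.0 shift [-0.3144 -0.2763 -0.1434] turn [  0.13   0.08 -49.49] t 15.45 q7 0.52 w 0.468 f 41.1
[0.62201118 0.15749391 0.013     ]
```

Request:
arm_command(commands=[0, 0, -0.03, 0, 0, 0, 0.2, 0, 0, -0.07, 0, 0, 0, 0.2, 0, 0, -0.11, 0, 0, 0, 0.2, 0, 0, -0.14, 0, 0, 0, 0.2, -0.03, -0.026, -0.143, 0, 0, -6, 0.2, -0.06, -0.052, -0.143, 0, 0, -12, 0.2, -0.09, -0.08, -0.143, 0, 0, -18, 0.2, -0.12, -0.106, -0.143, 0, 0, -24, 0.2])

```text
t: 16.25
eef_pos: [0.5656, 0.0062, 0.1988]
tool_rot: [0.0, 0.38, 0.925, 0.0]
contact_force: [0.1, -0.7, -2.3]
gripper_width: 0.474
grasp_force: 41.5
```

```bash
python3 -c "
from h import *
go([.478,-.2355,.20],70.5)"
```

```text
tcp [0.5656 0.0062 0.1988] yaw 45.3 shift [-0.1078 -0.2334 -0.0014] turn [ 4.00e-02  1.00e-02 -2.52e+01] t 16.25 q7 0.98 w 0.474 f 41.5
```

Request:
arm_command(commands=[-0.018, -0.038, 0, 0, 0, -4, 0.2, -0.036, -0.076, 0, 0, 0, -8, 0.2, -0.054, -0.114, 0, 0, 0, -13, 0.2, -0.072, -0.152, 0, 0, 0, -17, 0.2, -0.09, -0.19, 0, 0, 0, -21, 0.2, -0.107, -0.23, 0, 0, 0, -25.2, 0.2, -0.107, -0.23, 0, 0, 0, -25.2, 0.2, -0.107, -0.23, 0, 0, 0, -25.2, 0.2])

```text
t: 17.05
eef_pos: [0.479, -0.2321, 0.1988]
tool_rot: [0.0, 0.174, 0.985, 0.0]
contact_force: [0.1, 0.5, -1.6]
gripper_width: 0.472
grasp_force: 41.5
```

```bash
python3 -c "
from h import *
go([.478,-.2355,.0972],70.5)"
```

```text
tcp [ 0.479  -0.2321  0.1988] yaw 70.0 shift [-1.000e-04 -3.600e-03  1.016e-01] turn [ 0.03  0.04 -0.49] t 17.05 q7 1.82 w 0.472 f 41.5
```

Request:
arm_command(commands=[0, -0.0036, 0.03, 0, 0, -0.5, 0.2, 0, -0.0036, 0.06, 0, 0, -0.5, 0.2, 0, -0.0036, 0.08, 0, 0, -0.5, 0.2, 0, -0.0036, 0.09, 0, 0, -0.5, 0.2, 0, -0.0036, 0.095, 0, 0, -0.5, 0.2, 0, -0.0036, 0.098, 0, 0, -0.5, 0.2, 0, -0.0036, 0.1, 0, 0, -0.5, 0.2, 0, -0.0036, 0.101, 0, 0, -0.5, 0.2])

```text
t: 17.85
eef_pos: [0.4791, -0.2343, 0.0979]
tool_rot: [0.001, 0.167, 0.986, -0.0]
contact_force: [0.2, -0.0, -1.8]
gripper_width: 0.472
grasp_force: 41.5
```

```bash
python3 -c "
from h import *
go([.478,-.2355,.0972],70.5);print(get_obs()['contact_force'])"
```

```text
tcp [ 0.4791 -0.2343  0.0979] yaw 70.7 shift [ 0.0007 -0.0015  0.0007] turn [0.01 0.07 0.24] t 17.85 q7 1.95 w 0.472 f 41.5
[ 0.21332786 -0.03037889 -1.82694542]
```

Request:
arm_command(commands=[0, 0, 0.001, 0, 0, 0, 0.2, 0, 0, 0.002, 0, 0, 0, 0.2, 0, 0, 0.002, 0, 0, 0, 0.2])

```text
t: 18.15
eef_pos: [0.4792, -0.2346, 0.0971]
tool_rot: [0.001, 0.168, 0.986, 0.001]
contact_force: [-4.0, 2.2, 13.5]
gripper_width: 0.474
grasp_force: 43.0
```

Contact is made. I'll release and retreat.

Request:
arm_command(commands=[0, 0, -0.001, 0, 0, 0, 0.55, 0, 0, -0.001, 0, 0, 0, 0.65, 0, 0, -0.001, 0, 0, 0, 0.8, 0, 0, -0.001, 0, 0, 0, 0.8, 0, 0, -0.04, 0, 0, 0, 0.8, 0, 0, -0.09, 0, 0, 0, 0.9, 0, 0, -0.11, 0, 0, 0, 1, 0, 0, -0.11, 0, 0, 0, 1])

```text
t: 18.95
eef_pos: [0.4805, -0.2352, 0.2084]
tool_rot: [0.003, 0.167, 0.986, -0.0]
contact_force: [-0.1, -0.1, 1.1]
gripper_width: 0.999
grasp_force: 0.0
```

```bash
python3 - <<'E'
from ov import *
c=snap('side','s9');w=snap('wrist','w9')
def cr(c,x0,y0,x1,y1,W):
    f=W/(x1-x0);im=cv2.resize(c['img'][y0:y1,x0:x1],None,fx=f,fy=f,interpolation=cv2.INTER_CUBIC)
    for q,col in zip(box(c,.478,-.2353,-19.4,zs=(.075,))+box(c,.4785,-.235,-19.4,zs=(.126,),w=.0355,h=.0205),[(255,0,0),(0,255,0)]):
        cv2.polylines(im,[np.round((q-[x0,y0]+.5)*f-.5).astype(int)],True,col,1)
    return im
a=cr(c,225,200,335,315,400);b=cr(w,170,50,390,280,400)
H=min(len(a),len(b));cv2.imwrite('pics/v9.png',np.hstack([a[:H],b[:H]])[:,:,::-1])
# handle direction of the cup: from w2 side views
c=load('w2')
h=ray(c,(590*.7,147*.7),.05);print('cup handle w2',h)
go([.645,-.113,.22],110)
E
```

```text
cup handle w2 [ 0.5976457  -0.12870427  0.05      ]
tcp [ 0.4786 -0.2339  0.2052] yaw 70.8 shift [-0.1173  0.169  -0.0147] turn [ 2.000e-02  2.000e-02 -3.924e+01] t 19.05 q7 1.83 w 1.0 f 0.0
```

View pics/v9.png

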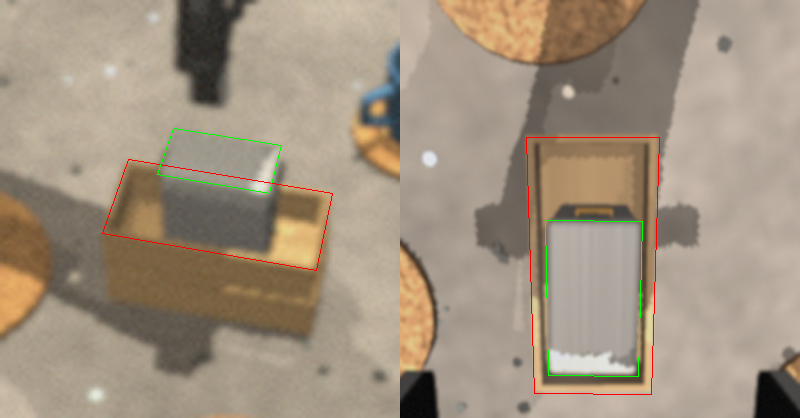

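The tin stands flat in the upper tray, matching the wireframe in both views. Next is the cup.

Request:
arm_command(commands=[-0.117, 0.169, -0.015, 0, 0, -37.2, 1, -0.117, 0.169, -0.015, 0, 0, -37.2, 1, -0.117, 0.169, -0.015, 0, 0, -37.2, 1, -0.117, 0.169, -0.015, 0, 0, -37.2, 1, -0.117, 0.169, -0.015, 0, 0, -37.2, 1, -0.117, 0.169, -0.015, 0, 0, -37.2, 1, -0.117, 0.169, -0.015, 0, 0, -37.2, 1, -0.117, 0.169, -0.015, 0, 0, -37.2, 1])

```text
t: 19.85
eef_pos: [0.6432, -0.115, 0.2195]
tool_rot: [-0.001, -0.154, 0.988, -0.0]
contact_force: [0.5, -0.5, -0.7]
gripper_width: 0.999
grasp_force: 0.0
```

```bash
python3 - <<'E'
from h import *
from scipy.optimize import minimize
c=snap('wrist','w10');i=c['img'].astype(int)
m=((i[:,:,2]>i[:,:,0]+20)&(i[:,:,2]>40)).astype(np.uint8)
n,l,st,ce=cv2.connectedComponentsWithStats(m);k=1+np.argmax(st[1:,4]);m=(l==k).astype(np.uint8);print(st[k],ce[k])
t=np.linspace(0,2*np.pi,60)
def mask(x):
    pts=[];M=np.zeros_like(m)
    P=np.vstack([np.c_[x[0]+r*np.cos(t),x[1]+r*np.sin(t),0*t+z] for r,z in [(.031,.078),(.030,.02),(.025,.008)]])
    cv2.fillConvexPoly(M,cv2.convexHull(proj(c,P).round().astype(np.int32)),1)
    a=x[2];d=np.array([np.cos(a),np.sin(a)])
    q=np.array([[*(x[:2]+r*d),z] for r,z in [(.028,.026),(.056,.026),(.056,.069),(.028,.069)]])
    for w in (-.004,.004):
        qq=q.copy();qq[:,:2]+=w*np.array([-d[1],d[0]]);cv2.fillPoly(M,[proj(c,qq).round().astype(np.int32)],1)
    return M
f=lambda x:np.sum(mask(x)!=m)
r=minimize(f,[.645,-.113,np.radians(198)],method='Nelder-Mead',options=dict(initial_simplex=[[.645,-.113,3.45],[.652,-.113,3.45],[.645,-.106,3.45],[.645,-.113,3.7]]))
print(r.x[:2].round(4),np.degrees(r.x[2]).round(1),r.fun,m.sum())
go([r.x[0],r.x[1],.036],np.degrees(r.x[2])-90)
E
```

```text
[ 247  146   59   85 2471] [278.71752327 195.23957912]
[ 0.6458 -0.1158] 194.3 997.0 2471
tcp [ 0.6435 -0.1149  0.2199] yaw 107.7 shift [-0.0021 -0.0016  0.1839] turn [ 0.01 -0.07  3.43] t 19.9 q7 2.18 w 1.003 f 0.0
```

Request:
arm_command(commands=[-0.002, -0.001, 0.05, 0, 0, 2, 1, -0.002, -0.001, 0.1, 0, 0, 2, 1, -0.002, -0.001, 0.15, 0, 0, 2, 1, -0.002, -0.001, 0.175, 0, 0, 2, 1, -0.002, -0.001, 0.184, 0, 0, 2, 1, -0.002, -0.001, 0.184, 0, 0, 2, 0.6, -0.002, -0.001, 0.184, 0, 0, 2, 0.5, -0.002, -0.001, 0.184, 0, 0, 2, 0.4], force=40)

```text
t: 20.7
eef_pos: [0.6483, -0.1141, 0.0384]
tool_rot: [0.002, -0.138, 0.99, -0.0]
contact_force: [-0.6, 0.8, -1.8]
gripper_width: 0.694
grasp_force: 43.4
```

Request:
arm_command(commands=[0, 0, 0, 0, 0, 0, 0.4, 0, 0, 0, 0, 0, 0, 0.4, 0, 0, 0, 0, 0, 0, 0.4])

```text
t: 21.0
eef_pos: [0.6485, -0.1141, 0.0383]
tool_rot: [0.002, -0.139, 0.99, -0.0]
contact_force: [0.0, -0.5, 7.7]
gripper_width: 0.695
grasp_force: 43.9
```

```bash
python3 - <<'E'
from h import *
go([.6225,.157,.16],106);print(get_obs()['contact_force'])
E
```

```text
tcp [ 0.6485 -0.1141  0.0383] yaw 105.9 shift [-0.0498  0.2677 -0.1219] turn [-0.07  0.18 -0.08] t 21.0 q7 2.24 w 0.695 f 43.9
[ 6.59941629e-03 -5.48076763e-01  7.66363662e+00]
```

Request:
arm_command(commands=[0, 0, -0.03, 0, 0, 0, 0.4, 0, 0, -0.07, 0, 0, 0, 0.4, 0, 0, -0.11, 0, 0, 0, 0.4, 0, 0, -0.12, 0, 0, 0, 0.4, -0.008, 0.04, -0.12, 0, 0, 0, 0.4, -0.015, 0.08, -0.12, 0, 0, 0, 0.4, -0.022, 0.12, -0.12, 0, 0, 0, 0.4, -0.03, 0.16, -0.12, 0, 0, 0, 0.4])

```text
t: 21.8
eef_pos: [0.6307, 0.0502, 0.1556]
tool_rot: [-0.001, -0.139, 0.99, 0.0]
contact_force: [0.4, 0.7, -2.3]
gripper_width: 0.688
grasp_force: 44.5
```

Request:
arm_command(commands=[-0.007, 0.04, 0, 0, 0, 0, 0.4, -0.014, 0.08, 0, 0, 0, 0, 0.4, -0.02, 0.107, 0, 0, 0, 0, 0.4, -0.02, 0.107, 0, 0, 0, 0, 0.4, -0.02, 0.107, 0, 0, 0, 0, 0.4])

```text
t: 22.3
eef_pos: [0.6209, 0.1577, 0.1555]
tool_rot: [-0.001, -0.14, 0.99, -0.0]
contact_force: [-0.9, -0.4, -2.7]
gripper_width: 0.692
grasp_force: 44.5
```

```bash
python3 - <<'E'
from h import *
go([.6245,.1575,.0363],106);print(get_obs()['contact_force'])
E
```

```text
tcp [0.6209 0.1577 0.1555] yaw 106.1 shift [-0.0036 -0.0012  0.1192] turn [-0.01 -0.09  0.06] t 22.3 q7 1.74 w 0.692 f 44.5
[-0.88244716 -0.37789676 -2.6791289 ]
```

Request:
arm_command(commands=[-0.0035, -0.001, 0.04, 0, 0, 0, 0.4, -0.0035, -0.001, 0.08, 0, 0, 0, 0.4, -0.0035, -0.001, 0.1, 0, 0, 0, 0.4, -0.0035, -0.001, 0.11, 0, 0, 0, 0.4, -0.0035, -0.001, 0.115, 0, 0, 0, 0.4, -0.0035, -0.001, 0.118, 0, 0, 0, 0.4, -0.0035, -0.001, 0.12, 0, 0, 0, 0.4, -0.0035, -0.001, 0.12, 0, 0, 0, 0.4])

```text
t: 23.1
eef_pos: [0.626, 0.1569, 0.0372]
tool_rot: [0.001, -0.139, 0.99, 0.0]
contact_force: [0.1, -0.2, -2.3]
gripper_width: 0.696
grasp_force: 44.5
```

Request:
arm_command(commands=[0, 0, 0.001, 0, 0, 0, 0.4, 0, 0, 0.002, 0, 0, 0, 0.4, 0, 0, 0.002, 0, 0, 0, 0.4])

```text
t: 23.4
eef_pos: [0.6264, 0.1571, 0.0363]
tool_rot: [0.001, -0.139, 0.99, 0.0]
contact_force: [-3.3, -0.4, 8.5]
gripper_width: 0.694
grasp_force: 45.0
```

Request:
arm_command(commands=[0, 0, -0.001, 0, 0, 0, 0.8, 0, 0, -0.001, 0, 0, 0, 0.9, 0, 0, -0.001, 0, 0, 0, 1, 0, 0, -0.001, 0, 0, 0, 1, 0, 0, -0.04, 0, 0, 0, 1, 0, 0, -0.09, 0, 0, 0, 1, 0, 0, -0.14, 0, 0, 0, 1, 0, 0, -0.18, 0, 0, 0, 1])

```text
t: 24.2
eef_pos: [0.626, 0.1567, 0.2173]
tool_rot: [0.001, -0.138, 0.99, 0.0]
contact_force: [1.3, 0.5, -0.5]
gripper_width: 1.001
grasp_force: 0.0
```

```bash
python3 - <<'E'
from h import *
go([.4705,.231,.215],4.3)
E
```

```text
tcp [0.626  0.1567 0.2173] yaw 105.9 shift [0.1291 0.1141 0.0021] turn [ -0.08   0.1  -78.39] t 24.2 q7 1.72 w 1.001 f 0.0
```

Request:
arm_command(commands=[0.129, 0.114, 0, 0, 0, 60, 1, 0.129, 0.114, 0, 0, 0, 60, 1, 0.129, 0.114, 0, 0, 0, 60, 1, 0.129, 0.114, 0, 0, 0, 60, 1, 0.129, 0.114, 0, 0, 0, 60, 1, 0.129, 0.114, 0, 0, 0, 60, 1, 0.129, 0.114, 0, 0, 0, 60, 1, 0.129, 0.114, 0, 0, 0, 60, 1])

```text
t: 25.0
eef_pos: [0.4699, 0.2312, 0.2143]
tool_rot: [0.0, 0.376, 0.927, -0.0]
contact_force: [0.0, 0.4, 0.5]
gripper_width: 1.001
grasp_force: 0.0
```

Request:
arm_command(commands=[0, 0, 0, 0, 0, 41.6, 1, 0, 0, 0, 0, 0, 41.6, 1, 0, 0, 0, 0, 0, 41.6, 1, 0, 0, 0, 0, 0, 41.6, 1, 0, 0, 0, 0, 0, 41.6, 1, 0, 0, 0, 0, 0, 41.6, 1, 0, 0, 0, 0, 0, 41.6, 1])

```text
t: 25.7
eef_pos: [0.4701, 0.231, 0.2143]
tool_rot: [0.0, 0.678, 0.735, -0.0]
contact_force: [-0.1, 0.1, -1.0]
gripper_width: 1.002
grasp_force: 0.0
```

```bash
python3 - <<'E'
from h import *
go([.4705,.231,.066],4.3)
E
```

```text
tcp [0.4701 0.231  0.2143] yaw 4.6 shift [0.     0.0005 0.1483] turn [-0.    0.01  0.35] t 25.7 q7 -0.17 w 1.002 f 0.0
```

Request:
arm_command(commands=[0, 0, 0.05, 0, 0, 0, 1, 0, 0, 0.1, 0, 0, 0, 1, 0, 0, 0.135, 0, 0, 0, 1, 0, 0, 0.148, 0, 0, 0, 1, 0, 0, 0.148, 0, 0, 0, 0.6, 0, 0, 0.148, 0, 0, 0, 0.4, 0, 0, 0.148, 0, 0, 0, 0.2, 0, 0, 0.148, 0, 0, 0, 0.2], force=30)

```text
t: 26.5
eef_pos: [0.4711, 0.2318, 0.0682]
tool_rot: [-0.0, 0.68, 0.734, 0.002]
contact_force: [-1.5, -0.1, 8.4]
gripper_width: 0.553
grasp_force: 31.2
```

Request:
arm_command(commands=[0, 0, 0, 0, 0, 0, 0.2, 0, 0, 0, 0, 0, 0, 0.2, 0, 0, 0, 0, 0, 0, 0.2])

```text
t: 26.8
eef_pos: [0.4711, 0.2318, 0.0682]
tool_rot: [-0.0, 0.68, 0.734, 0.002]
contact_force: [-2.2, -0.0, 7.6]
gripper_width: 0.553
grasp_force: 31.2
```

```bash
python3 - <<'E'
from h import *
go([.6465,-.1115,.19],-20)
go([.6465,-.1115,.19],4.5)
E
```

```text
tcp [0.4711 0.2318 0.0682] yaw 4.4 shift [-0.3554  0.1491 -0.1223] turn [ 0.1  -0.15 24.36] t 26.8 q7 0.02 w 0.553 f 31.2
tcp [0.4711 0.2318 0.0682] yaw 4.4 shift [-0.3554  0.1491 -0.1223] turn [ 0.13 -0.13 -0.14] t 26.8 q7 0.02 w 0.553 f 31.2
```

Request:
arm_command(commands=[0, 0, -0.03, 0, 0, 0, 0.2, 0, 0, -0.07, 0, 0, 0, 0.2, 0, 0, -0.11, 0, 0, 0, 0.2, 0, 0, -0.122, 0, 0, 0, 0.2, -0.037, 0.015, -0.122, 0, 0, 0, 0.2, -0.074, 0.031, -0.122, 0, 0, 0, 0.2, -0.111, 0.047, -0.122, 0, 0, 0, 0.2, -0.148, 0.062, -0.122, 0, 0, 0, 0.2])

```text
t: 27.6
eef_pos: [0.5434, 0.0872, 0.1883]
tool_rot: [-0.0, 0.679, 0.734, 0.0]
contact_force: [0.4, 0.8, -1.6]
gripper_width: 0.548
grasp_force: 32.0
```

Request:
arm_command(commands=[-0.037, 0.015, 0, 0, 0, 0, 0.2, -0.074, 0.031, 0, 0, 0, 0, 0.2, -0.111, 0.047, 0, 0, 0, 0, 0.2, -0.148, 0.062, 0, 0, 0, 0, 0.2, -0.185, 0.077, 0, 0, 0, 0, 0.2, -0.207, 0.087, 0, 0, 0, 0, 0.2, -0.207, 0.087, 0, 0, 0, 0, 0.2, -0.207, 0.087, 0, 0, 0, 0, 0.2])

```text
t: 28.4
eef_pos: [0.645, -0.1117, 0.1878]
tool_rot: [-0.001, 0.68, 0.733, -0.0]
contact_force: [0.5, 0.3, -1.7]
gripper_width: 0.553
grasp_force: 31.8
```

```bash
python3 - <<'E'
from h import *
go([.6465,-.1115,.0642],4.5)
E
```

```text
tcp [ 0.645  -0.1117  0.1878] yaw 4.3 shift [-0.      0.0016  0.1236] turn [-0.05 -0.03 -0.2 ] t 28.4 q7 0.56 w 0.553 f 31.8
```

Request:
arm_command(commands=[0, 0.0015, 0.04, 0, 0, 0, 0.2, 0, 0.0015, 0.08, 0, 0, 0, 0.2, 0, 0.0015, 0.105, 0, 0, 0, 0.2, 0, 0.0015, 0.115, 0, 0, 0, 0.2, 0, 0.0015, 0.12, 0, 0, 0, 0.2, 0, 0.0015, 0.123, 0, 0, 0, 0.2, 0, 0.0015, 0.1245, 0, 0, 0, 0.2, 0, 0.0015, 0.1245, 0, 0, 0, 0.2])

```text
t: 29.2
eef_pos: [0.6476, -0.1116, 0.0649]
tool_rot: [0.001, 0.68, 0.733, 0.001]
contact_force: [-0.2, 0.1, -1.6]
gripper_width: 0.55
grasp_force: 31.8
```

Request:
arm_command(commands=[0, 0, 0.001, 0, 0, 0, 0.2, 0, 0, 0.002, 0, 0, 0, 0.2, 0, 0, 0.002, 0, 0, 0, 0.2])

```text
t: 29.5
eef_pos: [0.6473, -0.1125, 0.0639]
tool_rot: [0.0, 0.68, 0.733, 0.0]
contact_force: [-3.7, 0.4, 9.6]
gripper_width: 0.547
grasp_force: 29.2
```

Contact. I'll release and back off clear.

Request:
arm_command(commands=[0, 0, -0.001, 0, 0, 0, 0.7, 0, 0, -0.001, 0, 0, 0, 0.85, 0, 0, -0.001, 0, 0, 0, 1, 0, 0, -0.001, 0, 0, 0, 1, 0, 0, -0.04, 0, 0, 0, 1, 0, 0, -0.09, 0, 0, 0, 1, 0, 0, -0.14, 0, 0, 0, 1, 0, 0, -0.18, 0, 0, 0, 1])

```text
t: 30.3
eef_pos: [0.6473, -0.112, 0.2448]
tool_rot: [0.001, 0.68, 0.733, 0.0]
contact_force: [0.7, 0.4, 0.5]
gripper_width: 0.996
grasp_force: 0.0
```

Request:
arm_command(commands=[0.05, 0, -0.04, 0, 0, 0, 1, 0.1, 0, -0.08, 0, 0, 0, 1, 0.1, 0, -0.1, 0, 0, 0, 1, 0.1, 0, -0.1, 0, 0, 0, 1, 0.1, 0, -0.1, 0, 0, 0, 1])

```text
t: 30.8
eef_pos: [0.6397, -0.0113, 0.3424]
tool_rot: [0.0, 0.679, 0.734, 0.001]
contact_force: [-1.1, 0.1, -1.0]
gripper_width: 1.002
grasp_force: 0.0
```

```bash
python3 - <<'E'
from h import *
c=snap('side','s12');w=snap('wrist','w12')
a=cv2.resize(c['img'][140:310,225:385],(400,425),interpolation=cv2.INTER_CUBIC);b=cv2.resize(w['img'],(400,300))
b=np.vstack([b,np.zeros((125,400,3),np.uint8)])
cv2.imwrite('pics/v12.png',np.hstack([a,b])[:,:,::-1])
go([.5,0,.3],0)
E
```

```text
tcp [ 0.6387 -0.0128  0.3408] yaw 4.3 shift [ 0.023  -0.1373  0.041 ] turn [-0.1   0.02  4.26] t 30.9 q7 0.31 w 0.999 f 0.0
```

View pics/v12.png

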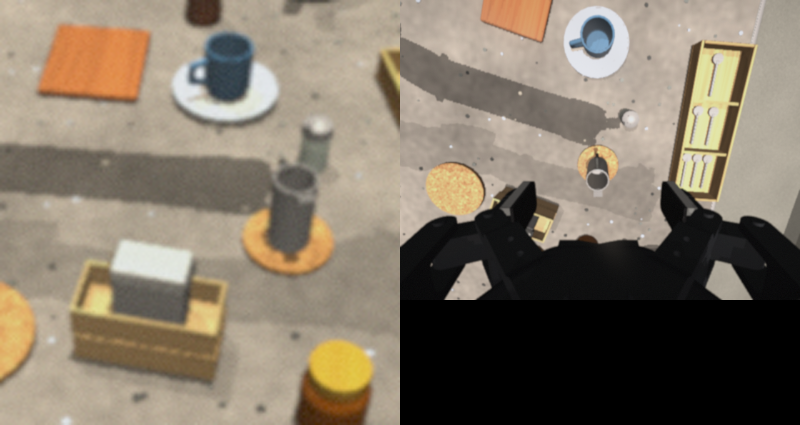

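The jug is centred on the coaster (288,240), the cup is on the saucer (228,90), and the tin is in the stacked trays (150,285). Everything is upright and the robot is clear.

```bash
python3 -c "
from h import *
print(hand_in())"
```

```text
the job is handed in; nothing more can be done
None
```

I handed the job in at about 31 s with the spare tray stacked on the base tray, the tin flat in the upper tray, the cup on the saucer and the jug on the coaster. The final pictures show them all upright and the robot clear of them; the hand-in call returned no verdict.

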